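Lock the bayonet plug in the test port and hold it

TASK

Take the pipe coupling that is parked on the test port's face and stand it upright on the bench, clear of the port. Then push the winged bayonet plug (parked in the short wide pipe) through the port's slot against the spring until its flange is fully home on the face, and twist it about a quarter turn clockwise, seen from above, against the return spring as far as it goes. Finish while still holding the plug, pressed home and fully twisted, as it springs back if let go; leave the other things on the bench where they are.

Things in the scene. Friction and masses are not known exactly. Their poses are not given: they have to be found in the camera images.
- port: Test port, fixed: square aluminium block, 84 x 84 mm, on a 112 x 100 x 8 mm foot; flat upper face 50 mm above the bench. Origin mid underside, z up. One straight slot in the middle of the 8 mm face plate, 40 mm along its x, 15 mm along its y. Bolt heads 4 mm high at the face's corners (33 mm in x and y). A low outlet with a round gauge (top at 37 mm) reaches to 102 mm along its +x.
- port_face (a point): Middle of the port's upper face, at the mouth of the slot, 50 mm above the bench; axes as the block's.
- rotor (a joint): Turn of the receiver under the face plate, rad: 0 at rest (its 14 mm groove in line with the slot), 1.4 at its stop, growing clockwise seen from above. Return spring 0.03 N m at 0, 0.11 N m at 1.4. The plug's cross bar drives it with about 0.1 rad of play, so the plug turns some 1.5 rad to reach the stop.
- plunger (a joint): How far the receiver is pressed down, m: 0 at rest, 0.009 with the plug's flange on the port's face. Spring 4 N at 0, 10 N at 0.009. The plug's cross bar meets it with the flange still 9 mm above the face, and can turn under the face plate once the flange is within 4 mm of it.
- rotor_mark (a point): Middle of the receiver's groove floor, under the port's face; its x axis lies along the groove and turns with it.
- plug: Loose plain steel bayonet plug, 150 g, upright in the pipe ring. Origin on its axis, centre of the underside of its round flange (62 mm wide, 6 mm thick), z up. Above: flat wing to grip, 46 mm along x, 12 mm along y, up to 43 mm (24 mm hub round its foot up to 11 mm). Below: 10 mm shank and a cross bar, 36 mm along x, 11 mm along y, 12 to 22 mm below. A half turn makes no difference.
- stand: Short piece of wide grey pipe fixed on end to the bench, 60 mm across, 34 mm high, in which the plug is parked with its flange on the rim; origin at the middle of its underside.
- parked_coupling: Loose black pipe coupling, 36 x 41 mm in plan (x by y), 66 mm high, about 190 g, standing upright on the port's face over the slot at the start; origin at the middle of its underside, z up.
- spare_coupling: A like black coupling, loose, standing on the bench, not part of the job; origin at the middle of its underside.
- tape: Tape measure on the bench, 36 x 74 x 64 mm (x, y, z), fixed; not part of the job.
- bolt: Small loose steel bolt standing on its head, 19 x 22 x 57 mm; not part of the job.
- nut: Small nut, 19 x 22 x 10 mm, fixed; not part of the job.
- grey_marker: Grey marker pen lying along its y axis, 12 x 134 x 12 mm, fixed; not part of the job.
- hexkey: Black hex key lying along its y axis, 39 x 124 x 10 mm, fixed; not part of the job.
- saw_crank (a point): Top of the front end of the uppermost handle of the pipe saw's three-armed crank: the highest and nearest part of the fixed saw, 230 mm above the bench, between the port and the plug. The saw never moves; the crank's other handles stand lower and up to 80 mm to either side. Carry things over or in front of it.

How it is judged:
By the outcome, as a careful person would: the job done as asked, in the order asked, and still so for the second after the job is handed in, while the arm keeps its last pose, push and grip.
It also fails if it takes over 72 s, if anything falls off the work surface, if the arm or the gripper's body presses on something with over 40 N, if the wrist force passes 120 N, or if a joint passes its speed limit or range.

ROBOT

A 6-joint arm with a two-finger parallel gripper is mounted at the origin on a cart in front of the work surface, level with it; the furniture and walls round the work are solid. World frame = base frame: x ahead of the robot, y to its left, z up, the work surface at z = 0. Lengths are in m, angles in rad, forces in N, time in s.
With the tool pointing down it reaches from about 0.35 to 0.975 m from the base axis. Payload 4.9 kg.
Tool frame: the origin (TCP) lies at the very end of the fingers, on their centre line; the grasp point (between the pads) lies 19 mm behind it; z points along the fingers, y is the line along which they close (so a half turn about z gives the same grasp; the last joint's range is limited). The gripper opens to 85 mm and grips with 20 to 120 N. Pads are 22 mm wide; open, the fingers measure 114 mm over their backs; the gripper's body (76 mm by 85 mm) begins 54 mm behind the grasp point. The pads swing forward as they close: fully open they stand 13 mm farther back than shut.
Start: joints at [-1.233, 0.053, 1.613, -0, 1.476, -0.119], TCP at [0.276, -0.561, 0.211] pointing down, gripper open.
Joint ranges: [-3.01, 3.01], [-1.01, 2.22], [0.06, 2.58], [-1.02, 4.17], [0.09, 2.62], [-3.14, 3.14]. Speed limits (rad/s): [2.57, 2.57, 3.14, 3.14, 3.14, 3.14].

INTERFACE

Orientations are given as a unit quaternion [w, x, y, z].
In Python, from plant import manip gives the robot as it stands.
- The arm moves only by the tool play_rows, never from a script. Its argument "series" is a list that holds one entry, the list of rows, each a list of 7 numbers: the shift along the world's x, y, z in m, then the turn, a rotation vector about the world's x, y, z in degrees, then the opening, from 0 (shut) to 1 (fully open). In form: [[[dx, dy, dz, rx, ry, rz, grip], ...]]. A call has 1 to 10 rows; each row shifts and turns the commanded pose from where the row before left it; what a row does not reach is not made up. A row lasts 1/10 s, in which the tool goes at most 50 mm and 8.59 degrees, less where a joint would pass 70% of its speed; a pose out of reach is approached as far as the arm can. A call with a gripper value outside its range is refused whole. The fingers move at their own pace and stop on an object; the grip force is fixed at half the most. Time passes only in rows, so rows that do not move let the fingers close. It gives the time, the measured TCP pose, the force, the opening and the grip force at its end, in the units of the state.
- manip.state(): the state, without advancing time (a new reading comes with each control period).
- manip.grab_frame(name): name is "scene" or "top" or "wrist"; returns a dict with "frame" (420x560x3 uint8, blue, green, red), "mtx" (3x3 intrinsics, pixels), "R" (3x3) and "t" (3): a world point X has camera coordinates R X + t. Camera axes: x right, y down, z forward; pixel columns grow to the right and rows downward; lengths in m; the calibration is good to about 2 mm. A picture is of the moment at which its call begins. There is no depth.
- manip.job_done(): hands the job in; it is judged then, once.
The state is a dict: "time": time; "joint_pos": joint angles; "joint_vel": joint speeds; "joint_efforts": joint torques, N m; "tool_pos": TCP position; "tool_rot": TCP orientation; "contact_force": force on the tool from outside, world axes, zero at the start; "ft_torque": the same for the moment, N m; "gripper_width": opening from 0.0 (shut) to 1.0 (fully open); "grasp_force": force on a finger pad.
Only numpy, scipy, OpenCV 4.12 (cv2) and the standard library are available. Lean on these libraries where they do the work, as an engineer would, in place of code of your own. Each camera call takes 0.05 s, during which the arm holds its last target. There are 200 camera calls.

## Working session

There is one attempt and no reset: what is moved stays moved. The work goes in short steps, Python scripts to look and compute and a tool call to move; the robot and the scene stay as the last step left them, time stands still between calls to the robot, and variables do not carry over. Pictures are saved under pics/ and viewed, at most 10 in all, crops included, and the job is handed in when it is done.

Besides the shell and the picture viewer there is one more tool, called after ">>>" as name([rows], argument=value, ...), one row to a line, values as JSON. play_rows: Moves the arm, as the interface text tells. Its arguments: {"type":"object","properties":{"series":{"type":"array"}},"required":["series"]}

```bash
mkdir -p pics; ls
cat > h.py <<'E'
import numpy as np, cv2
from plant import manip
def snap(name,fn):
    d=manip.grab_frame(name); cv2.imwrite('pics/'+fn+'.png',d['frame'])
    np.savez('pics/'+fn+'.npz',mtx=d['mtx'],R=d['R'],t=d['t'],frame=d['frame']); return d
def ray(d,u,v,z):
    K,R,t=np.array(d['mtx']),np.array(d['R']),np.array(d['t']).ravel()
    c=-R.T@t; r=R.T@np.linalg.solve(K,[u,v,1.]); return c+r*(z-c[2])/r[2]
def proj(d,X):
    K,R,t=np.array(d['mtx']),np.array(d['R']),np.array(d['t']).ravel()
    p=K@(R@np.array(X,float)+t); return p[:2]/p[2]
E
python3 - <<'E'
from h import *
a=snap('scene','s0');b=snap('top','t0')
for d in(a,b):print(-np.array(d['R']).T@np.array(d['t']).ravel(),d['mtx'][0][0])
print(manip.state())
for n in('s0','t0'):
    cv2.imwrite(f'pics/{n}v.png',cv2.resize(cv2.imread(f'pics/{n}.png'),(800,600)))
E
```

```text
pics
[-0.07269721 -1.07432746  0.62282197] 488.7604333274936
[ 0.36730563 -0.27727862  1.14989559] 457.66985539180996
{'time': 0.1, 'joint_pos': array([-1.23299536e+00,  5.33227301e-02,  1.61416749e+00,  1.44030777e-05,
        1.47599496e+00, -1.19000172e-01]), 'joint_vel': array([-0.00039575, -0.00033181, -0.00275363,  0.00017701,  0.00059967,
       -0.00043094]), 'joint_efforts': array([-9.43348714e-04, -3.94901955e+01, -3.71362531e+01, -2.04887519e-04,
        3.93845068e-03, -2.52885252e-05]), 'tool_pos': array([ 0.27547706, -0.56034104,  0.20985977]), 'tool_rot': array([-9.41386593e-04,  9.74029504e-01,  2.26419148e-01, -9.61892453e-05]), 'contact_force': array([0.27690926, 0.18688044, 0.23777339]), 'ft_torque': array([ 0.00164133, -0.05616559, -0.0095475 ]), 'grasp_force': 0.0, 'gripper_width': 0.998863528679228}
```

View pics/s0v.png

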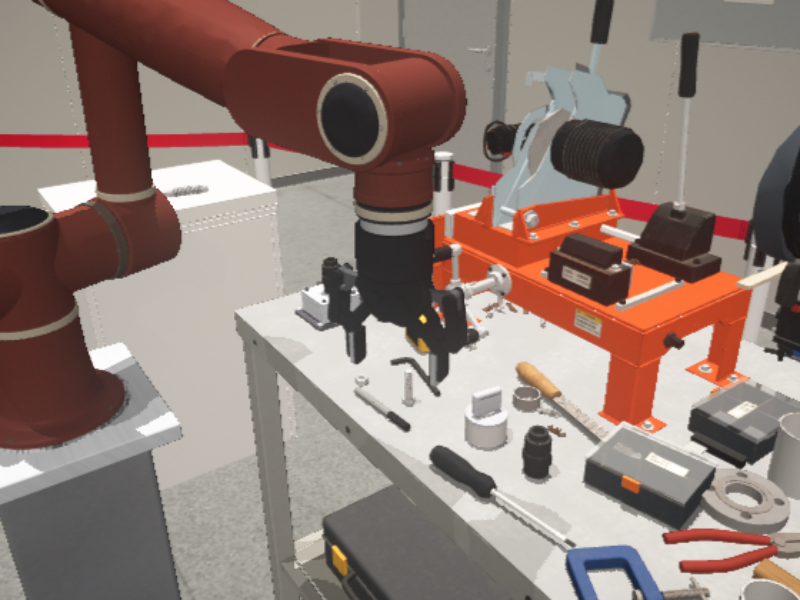

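View pics/t0v.png

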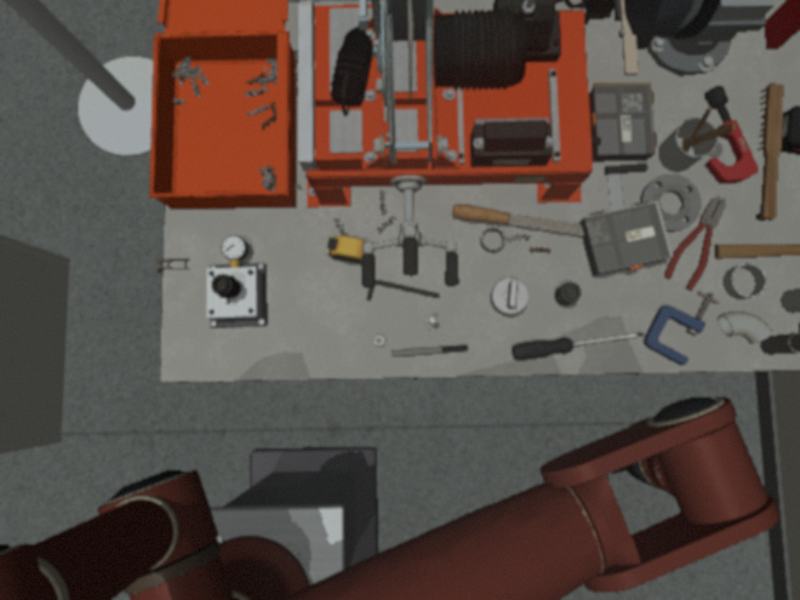

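The scene camera shows the plug near (487,420) and the port behind the arm. The top view (800 px wide) shows the port at (235,295), the coupling top at (226,285), the plug at (510,296), the spare coupling at (567,293) and the crank at (410,250). I'll enlarge the top view around port and plug.

Run:
```python
from h import *
f=cv2.imread('pics/t0.png')
a=cv2.resize(f[155:235,135:195],(400,533),interpolation=cv2.INTER_CUBIC)
b=cv2.resize(f[180:240,340:400],(400,400),interpolation=cv2.INTER_CUBIC)
o=np.zeros((533,800,3),np.uint8);o[:,:400]=a;o[:400,400:]=b
cv2.imwrite('pics/c0.png',o)
d=np.load('pics/t0.npz')
k=.7
for n,u,v,z in[('plug',510,296,.077),('face',235,293,.05),('coup',226,285,.116),('spare',567,293,.066),('crank',410,250,.23),('bolt',433,320,.05),('edge',162,380,0),('tape',346,247,.064)]:print(n,ray(d,u*k,v*k,z).round(3))
```

```text
plug [ 0.497 -0.448  0.077]
face [0.515 0.013 0.05 ]
coup [0.519 0.011 0.116]
spare [ 0.502 -0.546  0.066]
crank [ 0.548 -0.284  0.23 ]
bolt [ 0.462 -0.321  0.05 ]
edge [0.371 0.152 0.   ]
tape [ 0.588 -0.177  0.064]
```

View pics/c0.png

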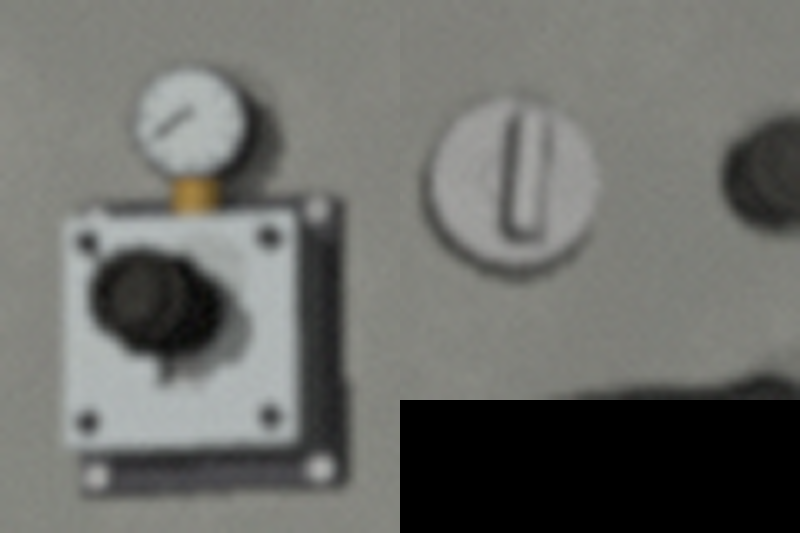

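Run:
```python
from h import *
d=np.load('pics/t0.npz');s=6.6667
L=lambda u,v,z:ray(d,135+u/s-.4,155+v/s-.4,z)
P=lambda u,v,z:ray(d,340+(u-400)/s-.4,180+v/s-.4,z)
b=np.array([L(*p,.054) for p in[(88,242),(268,237),(88,422),(270,416)]]);print(b.round(4),b.mean(0).round(4))
x=b[0]+b[1]-b[2]-b[3];y=b[0]+b[2]-b[1]-b[3];print('yaw',np.degrees([np.arctan2(x[1],x[0]),np.arctan2(-y[0],y[1])]))
print('coup top',L(138,297,.116),'bottom?',L(180,312,.05))
print('flange',P(512,183,.04)); a,c=P(533,108,.077),P(526,240,.077);print('wing',a,c,(a+c)/2,np.degrees(np.arctan2(*(a-c)[1::-1])))
print(manip.state()['tool_rot'])
from scipy.spatial.transform import Rotation as Ro
q=manip.state()['tool_rot'];print(Ro.from_quat([*q[1:],q[0]]).as_matrix().round(3))
```

```text
[[ 0.55    0.0533  0.054 ]
 [ 0.5505 -0.0121  0.054 ]
 [ 0.4842  0.0522  0.054 ]
 [ 0.485  -0.0135  0.054 ]] [0.5174 0.02   0.054 ]
yaw [1.11456377 0.60504586]
coup top [0.52023248 0.01717022 0.116     ] bottom? [0.52417223 0.02059806 0.05      ]
flange [ 0.50209279 -0.45288216  0.04      ]
wing [ 0.52429686 -0.45554944  0.077     ] [ 0.4772073  -0.45117485  0.077     ] [ 0.50075208 -0.45336215  0.077     ] -5.307513074731989
[-9.41386593e-04  9.74029504e-01  2.26419148e-01 -9.61892453e-05]
[[ 0.897  0.441 -0.001]
 [ 0.441 -0.897  0.002]
 [ 0.    -0.002 -1.   ]]
```

The top crop shows the port's bolt heads at (88,242), (268,237), (88,422) and (270,416), so its yaw is about +1° and its centre about (0.517, 0.020). The coupling is at about (0.521, 0.018). The plug wing runs from (533,108) to (526,240), centre about (0.501, -0.453) with yaw about -5°. I'll go over the port, passing in front of the crank.

>>> play_rows([
  [[0.0125,0.028,0.004,0,0,8.5,1],[0.0125,0.028,0.004,0,0,8.5,1],[0.0125,0.028,0.004,0,0,8.5,1],[0.0125,0.028,0.004,0,0,8.5,1],[0.0125,0.028,0.004,0,0,8.5,1],[0.0125,0.028,0.004,0,0,8.5,1],[0.0125,0.028,0.004,0,0,8.5,1],[0.0125,0.028,0.004,0,0,8.5,1],[0.0125,0.028,0.004,0,0,8.5,1],[0.0125,0.028,0.004,0,0,8.5,1]],
])

```text
time: 1.1
tool_pos: [0.4008, -0.2795, 0.2506]
tool_rot: [-0.0, 0.563, 0.827, 0.0]
contact_force: [-0.3, -0.2, -0.8]
gripper_width: 1.003
grasp_force: 0.0
```

>>> play_rows([
  [[0.005,0.035,0,0,0,8.5,1],[0.005,0.035,0,0,0,8.5,1],[0.005,0.035,0,0,0,8.5,1],[0.005,0.035,0,0,0,8.5,1],[0.005,0.035,0,0,0,8.5,1],[0.01,0.025,0,0,0,8.5,1],[0.015,0.025,0,0,0,8.5,1],[0.015,0.025,0,0,0,8.5,1],[0.015,0.02,0,0,0,1.8,1],[0,0,0,0,0,0,1]],
])

```text
time: 2.1
tool_pos: [0.4812, -0.0089, 0.2503]
tool_rot: [-0.001, -0.01, 1.0, 0.0]
contact_force: [-0.3, -0.6, -0.3]
gripper_width: 1.001
grasp_force: 0.0
```

```bash
cat >> h.py <<'E'
from scipy.spatial.transform import Rotation as Ro
def st():
    s=manip.state();q=s['tool_rot'];M=Ro.from_quat([*q[1:],q[0]]).as_matrix()
    print('t',round(s['time'],2),'pos',s['tool_pos'].round(4),'yaw',np.degrees(np.arctan2(M[1,0],M[0,0])).round(2),'z',M[:,2].round(4),'F',s['contact_force'].round(1),'T',s['ft_torque'].round(2),'w',round(s['gripper_width'],3),'g',round(s['grasp_force'],1),'j6',s['joint_pos'][5].round(2))
E
python3 - <<'E'
from h import *
st();d=snap('wrist','w1');print(proj(d,[.521,.018,.116]),proj(d,[.517,.02,.05]))
cv2.imwrite('pics/w1v.png',d['frame'])
E
```

```text
t 2.1 pos [ 0.4812 -0.0089  0.2503] yaw -178.82 z [-1.1e-03  8.0e-04 -1.0e+00] F [-0.3 -0.6 -0.3] T [ 0.02  0.02 -0.04] w 1.001 g 0.0 j6 -1.77
[304.67541756 226.54928121] [302.29387718 204.85681722]
```

View pics/w1v.png

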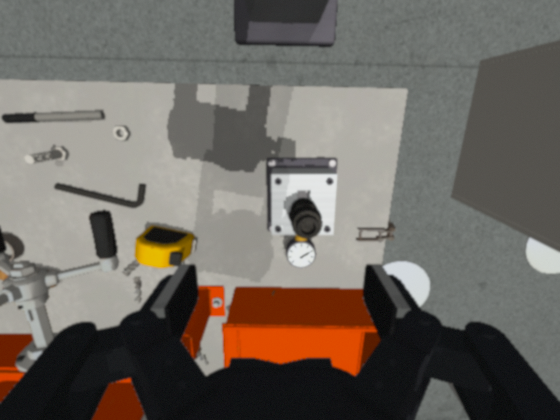

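The wrist view shows the port with the coupling at about (305,217), bolt heads near (277,180) and (334,232), and the gauge at (300,253). I'll crop for precision.

Run:
```python
from h import *
f=cv2.imread('pics/w1.png')
cv2.imwrite('pics/c1.png',cv2.resize(f[150:270,250:350],(500,600),interpolation=cv2.INTER_CUBIC))
```

```text
(no output)
```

View pics/c1.png

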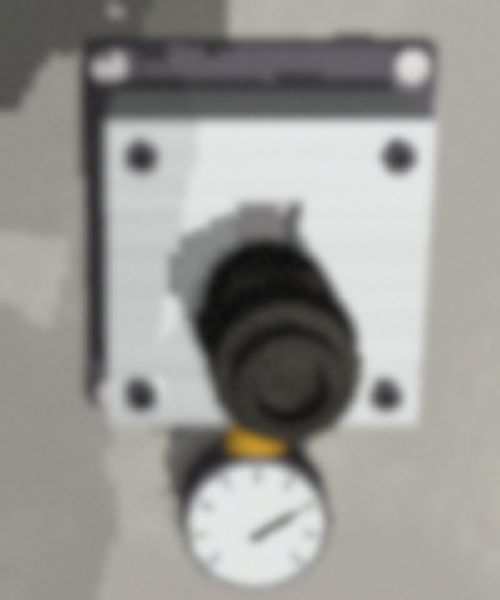

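Run:
```python
from h import *
d=np.load('pics/w1.npz')
L=lambda u,v,z:ray(d,250+u/5-.4,150+v/5-.4,z).round(4)
b=np.array([L(*p,.054) for p in[(142,156),(398,156),(141,396),(387,397)]]);print(b,b.mean(0))
print(L(288,368,.116),L(218,368,.116),L(358,368,.116),L(262,300,.055))
print(-d['R'].T@d['t'])
```

```text
[[ 0.4842 -0.0127  0.054 ]
 [ 0.4829  0.0524  0.054 ]
 [ 0.5502 -0.0118  0.054 ]
 [ 0.5491  0.0544  0.054 ]] [0.5166   0.020575 0.054   ]
[0.517  0.0206 0.116 ] [0.5173 0.0051 0.116 ] [0.5166 0.0361 0.116 ] [0.5219 0.0195 0.055 ]
[ 0.39967825 -0.01187387  0.41453827]
```

>>> play_rows([
  [[0.0185,0.0145,-0.01,0,0,0,1],[0.0185,0.0145,-0.03,0,0,0,1],[0,0,-0.04,0,0,0,1],[0,0,-0.04,0,0,0,1],[0,0,-0.03,0,0,0,1],[0,0,-0.02,0,0,0,1],[0,0,-0.012,0,0,0,1],[0,0,0,0,0,0,0.2],[0,0,0,0,0,0,0.2],[0,0,0,0,0,0,0.2]],
])

```text
time: 3.15
tool_pos: [0.519, 0.0179, 0.0709]
tool_rot: [0.002, -0.008, 1.0, -0.0]
contact_force: [0.1, 3.0, 1.0]
gripper_width: 0.513
grasp_force: 0.8
```

>>> play_rows([
  [[0,0,0,0,0,0,0],[0,0,0,0,0,0,0],[0,0,0,0,0,0,0],[0,0,0,0,0,0,0],[0,0,0,0,0,0,0],[0,0,0,0,0,0,0]],
])

```text
time: 3.75
tool_pos: [0.5194, 0.0181, 0.0714]
tool_rot: [0.002, -0.009, 1.0, -0.0]
contact_force: [-1.9, 1.3, 7.1]
gripper_width: 0.396
grasp_force: 58.5
```

>>> play_rows([
  [[0,0,0.01,0,0,0,0],[0,0,0.025,0,0,0,0],[0,0,0.025,0,0,0,0],[-0.009,-0.028,0,0,0,0,0],[-0.01,-0.03,0,0,0,0,0],[-0.01,-0.03,0,0,0,0,0],[-0.01,-0.03,0,0,0,0,0],[0,-0.02,0,0,0,0,0],[0,0,-0.02,0,0,0,0],[0,0,0,0,0,0,0]],
])

```text
time: 4.75
tool_pos: [0.4764, -0.1198, 0.1067]
tool_rot: [-0.002, -0.008, 1.0, 0.001]
contact_force: [-1.1, 0.8, -2.0]
gripper_width: 0.4
grasp_force: 59.0
```

Run:
```python
from h import *
st();d=snap('scene','s2');e=snap('wrist','w2')
u,v=proj(d,[.48,-.12,.07]).astype(int);print(u,v)
f=d['frame'];a=cv2.resize(f[max(v-70,0):v+70,max(u-70,0):u+70],(400,400));
g=cv2.resize(e['frame'],(400,300))
o=np.zeros((400,800,3),np.uint8);o[:a.shape[0],:400]=a;o[:300,400:]=g;cv2.imwrite('pics/c2.png',o)
```

```text
t 4.75 pos [ 0.4764 -0.1198  0.1067] yaw -179.1 z [-0.005   0.0018 -1.    ] F [-1.1  0.8 -2. ] T [0.09 0.08 0.02] w 0.4 g 59.0 j6 -1.98
245 219
```

View pics/c2.png

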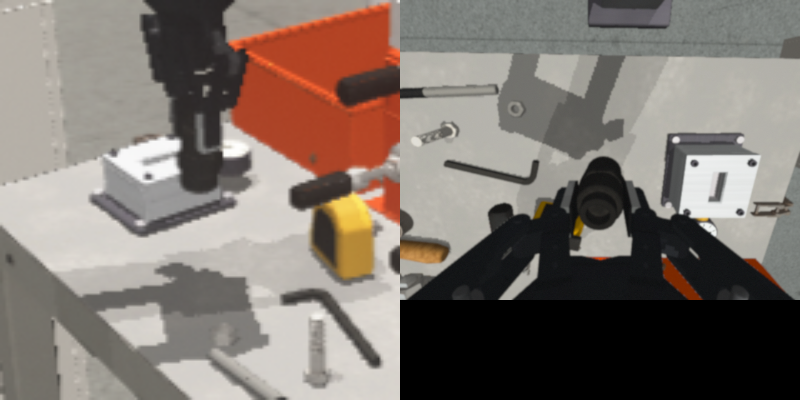

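The left half shows the coupling held upright, with the slot in the port now free. The right half shows clear bench around the placing spot. Lowering it now.

>>> play_rows([
  [[0,0,-0.025,0,0,0,0],[0,0,-0.03,0,0,0,0],[0,0,-0.015,0,0,0,0],[0,0,-0.008,0,0,0,0],[0,0,-0.003,0,0,0,0],[0,0,-0.002,0,0,0,0],[0,0,-0.001,0,0,0,0],[0,0,0,0,0,0,0]],
])

```text
time: 5.65
tool_pos: [0.4793, -0.1201, 0.0259]
tool_rot: [0.001, -0.009, 1.0, -0.0]
contact_force: [-0.0, -0.1, -1.2]
gripper_width: 0.4
grasp_force: 59.1
```

>>> play_rows([
  [[0,0,-0.002,0,0,0,0],[0,0,-0.001,0,0,0,0],[0,0,0,0,0,0,0]],
])

```text
time: 5.95
tool_pos: [0.4786, -0.1199, 0.0219]
tool_rot: [-0.0, -0.008, 1.0, 0.0]
contact_force: [0.0, -0.3, -2.4]
gripper_width: 0.398
grasp_force: 59.1
```

>>> play_rows([
  [[0,0,-0.001,0,0,0,0],[0,0,0,0,0,0,0]],
])

```text
time: 6.15
tool_pos: [0.4791, -0.1199, 0.0216]
tool_rot: [0.0, -0.008, 1.0, 0.0]
contact_force: [-1.4, 0.2, 1.8]
gripper_width: 0.394
grasp_force: 59.6
```

>>> play_rows([
  [[0,0,0,0,0,0,0.45],[0,0,0,0,0,0,0.55],[0,0,0,0,0,0,0.7],[0,0,0,0,0,0,0.9],[0,0,0,0,0,0,1],[0,0,0.01,0,0,0,1],[0,0,0.03,0,0,0,1],[0,0,0.05,0,0,0,1],[-0.01,0,0.05,0,0,0,1],[-0.02,-0.02,0.04,0,0,0,1]],
])

```text
time: 7.15
tool_pos: [0.4497, -0.1392, 0.2041]
tool_rot: [0.002, -0.01, 1.0, -0.001]
contact_force: [0.4, -0.8, 0.6]
gripper_width: 0.998
grasp_force: 0.0
```

>>> play_rows([
  [[-0.02,-0.04,0.02,0,0,0,1],[-0.01,-0.045,0,0,0,0,1],[0,-0.045,0,0,0,0,1],[0,-0.045,0,0,0,0,1],[0,-0.045,0,0,0,-1,1],[0.015,-0.045,0,0,0,-2,1],[0.02,-0.03,0,0,0,-2,1],[0,0,-0.02,0,0,-1,1],[0,0,0,0,0,0,1]],
])

```text
time: 8.05
tool_pos: [0.4529, -0.4345, 0.1973]
tool_rot: [-0.002, 0.044, 0.999, 0.002]
contact_force: [0.3, 0.6, -0.6]
gripper_width: 1.002
grasp_force: 0.0
```

Run:
```python
from h import *
st();d=snap('wrist','w3')
c=proj(d,[.501,-.453,.06]).astype(int);k=proj(d,[.479,-.12,.06]).astype(int);print(c,k)
f=d['frame'];a=cv2.resize(f[c[1]-50:c[1]+50,c[0]-40:c[0]+40],(480,600),interpolation=cv2.INTER_CUBIC)
g=cv2.resize(f,(320,240));o=np.zeros((600,800,3),np.uint8);o[:,:480]=a;o[:240,480:]=g
s=snap('scene','s3');k=proj(s,[.479,-.12,.04]).astype(int);o[280:600,480:]=cv2.resize(s['frame'][k[1]-50:k[1]+50,k[0]-50:k[0]+50],(320,320))
cv2.imwrite('pics/c3.png',o);print(c-[40,50])
```

```text
t 8.05 pos [ 0.4529 -0.4345  0.1973] yaw 174.93 z [-0.0034  0.0042 -1.    ] F [ 0.3  0.6 -0.6] T [0.05 0.03 0.03] w 1.002 g 0.0 j6 -2.37
[268 233] [573 188]
[228 183]
```

View pics/c3.png

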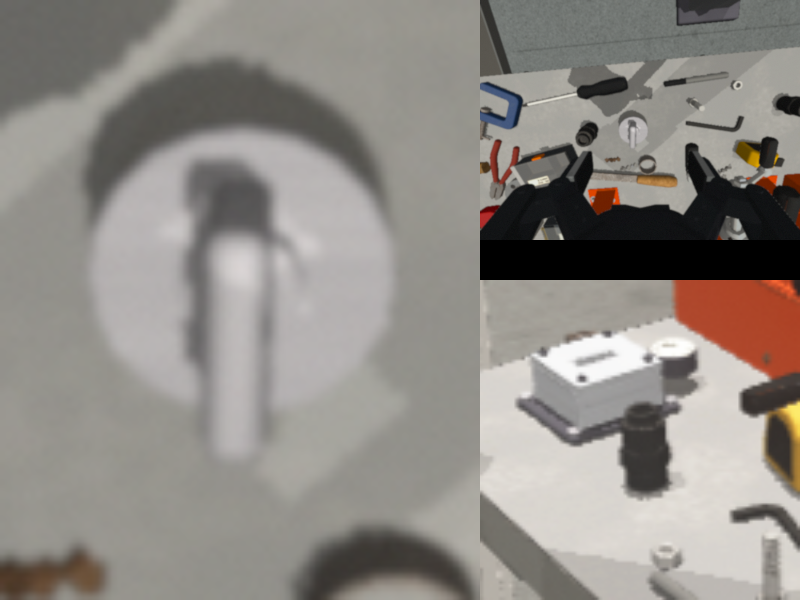

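The coupling stands upright beside the port. In the crop the plug's flange centre is at about (243,268) and the wing top runs from (238,240) to (233,460).

Run:
```python
from h import *
d=np.load('pics/w3.npz')
L=lambda u,v,z:ray(d,228+u/6-.4,183+v/6-.4,z).round(4)
print('fl',L(243,268,.04));a,b=L(237,240,.077),L(233,459,.077);print(a,b,(a+b)/2,np.degrees(np.arctan2(b[1]-a[1],b[0]-a[0])),np.linalg.norm(a-b))
```

```text
fl [ 0.5016 -0.4539  0.04  ]
[ 0.4813 -0.4515  0.077 ] [ 0.524  -0.4567  0.077 ] [ 0.50265 -0.4541   0.077  ] -6.943282940290416 0.04301546233623441
```

>>> play_rows([
  [[0.025,-0.01,0,0,0,-1,1],[0.024,-0.0095,-0.02,0,0,0,1],[0,0,-0.04,0,0,0,1],[0,0,-0.03,0,0,0,1],[0,0,-0.02,0,0,0,1],[0,0,0,0,0,0,1]],
])

```text
time: 8.75
tool_pos: [0.5014, -0.452, 0.0873]
tool_rot: [-0.002, 0.052, 0.999, 0.002]
contact_force: [-0.3, 0.3, 0.2]
gripper_width: 1.002
grasp_force: 0.0
```

```bash
python3 -c "
from h import *
st()"
```

```text
t 8.75 pos [ 0.5014 -0.452   0.0873] yaw 174.03 z [-0.0039  0.0043 -1.    ] F [-0.3  0.3  0.2] T [-0.01  0.   -0.08] w 1.002 g 0.0 j6 -2.31
```

>>> play_rows([
  [[0.001,-0.002,-0.02,0,0,0,1],[0,0,-0.012,0,0,0,1],[0,0,-0.005,0,0,0,0.6],[0,0,0,0,0,0,0.3],[0,0,0,0,0,0,0],[0,0,0,0,0,0,0],[0,0,0,0,0,0,0],[0,0,0,0,0,0,0],[0,0,0,0,0,0,0],[0,0,0,0,0,0,0]],
])

```text
time: 9.75
tool_pos: [0.5042, -0.4566, 0.0539]
tool_rot: [0.0, 0.053, 0.999, -0.0]
contact_force: [-0.5, 2.8, 4.6]
gripper_width: 0.105
grasp_force: 58.9
```

```bash
python3 -c "
from h import *
st()"
```

```text
t 9.75 pos [ 0.5042 -0.4566  0.0539] yaw 173.98 z [ 7.e-04 -5.e-04 -1.e+00] F [-0.5  2.8  4.6] T [0.39 0.11 0.03] w 0.105 g 58.9 j6 -2.31
```

>>> play_rows([
  [[0,0,0.01,0,0,0,0],[0,0,0.03,0,0,0,0],[0,0,0.045,0,0,0,0],[0,0,0.045,0,0,0,0],[-0.03,0.03,0,0,0,0,0],[-0.03,0.035,0,0,0,0,0],[-0.03,0.035,0,0,0,1,0],[0,0.04,0,0,0,1,0],[0,0.04,0,0,0,1,0],[0,0.04,0,0,0,1,0]],
])

```text
time: 10.75
tool_pos: [0.413, -0.235, 0.1826]
tool_rot: [-0.0, 0.018, 1.0, -0.0]
contact_force: [-0.0, 0.2, -1.1]
gripper_width: 0.106
grasp_force: 58.8
```

>>> play_rows([
  [[0,0.04,0,0,0,1,0],[0,0.04,0,0,0,1,0],[0,0.04,0,0,0,1,0],[0.02,0.03,0,0,0,0,0],[0.025,0.03,-0.02,0,0,0,0],[0.025,0.03,-0.02,0,0,0,0],[0.02,0.03,-0.02,0,0,0,0],[0.013,0.015,0,0,0,0,0],[0,0,0,0,0,0,0],[0,0,0,0,0,0,0]],
])

```text
time: 11.75
tool_pos: [0.5166, 0.0185, 0.1228]
tool_rot: [-0.0, -0.009, 1.0, -0.0]
contact_force: [-0.2, 0.1, -1.9]
gripper_width: 0.106
grasp_force: 58.9
```

Run:
```python
from h import *
st();d=snap('wrist','w4');s=snap('scene','s4')
c=proj(d,[.517,.02,.09]).astype(int);k=proj(s,[.517,.02,.09]).astype(int);print(c,k)
a=cv2.resize(d['frame'][c[1]-60:c[1]+60,c[0]-40:c[0]+40],(400,600),interpolation=cv2.INTER_CUBIC)
b=cv2.resize(s['frame'][k[1]-60:k[1]+60,k[0]-40:k[0]+40],(400,600),interpolation=cv2.INTER_CUBIC)
cv2.imwrite('pics/c4.png',np.hstack([a,b]));print(c-[40,60],k-[40,60])
```

```text
t 11.75 pos [0.5166 0.0185 0.1228] yaw -178.98 z [-7.e-04 -6.e-04 -1.e+00] F [-0.2  0.1 -1.9] T [ 0.06 -0.08 -0.01] w 0.106 g 58.9 j6 -1.7
[283 228] [230 191]
[243 168] [190 131]
```

View pics/c4.png

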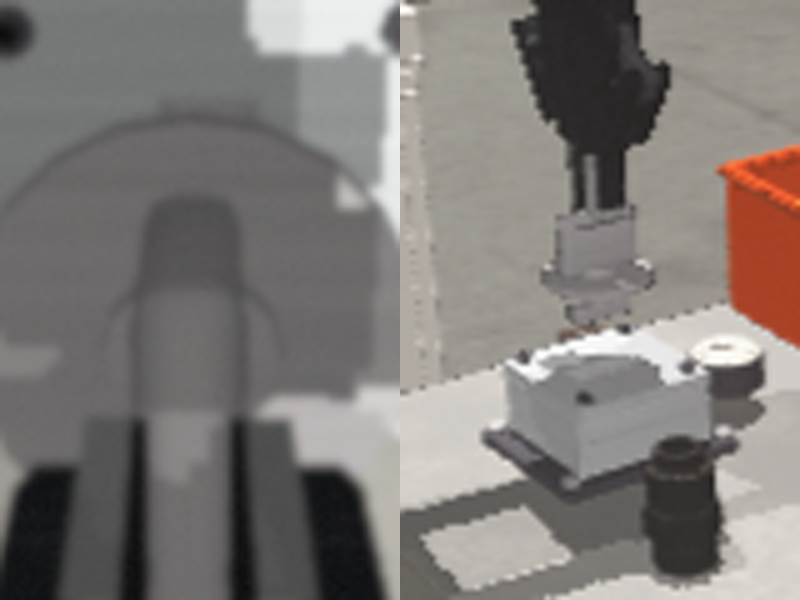

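The left half shows the flange arc, with its top at (191,117), and the wing centred at u of about 190. The near end of the slot peeks out at (160–258, 100). The right half shows the plug held straight above the port. Computing the offsets.

Run:
```python
from h import *
from scipy.optimize import least_squares
d=np.load('pics/w4.npz')
P=lambda u,v,z:ray(d,243+u/5-.4,168+v/5-.4,z)
pts=[(0,205),(60,155),(120,127),(191,117),(250,122),(310,150),(385,210)]
for z in(.106,.109):
    X=np.array([P(*p,z) for p in pts])
    s=least_squares(lambda c:np.hypot(X[:,0]-c[0],X[:,1]-c[1])-.031,[.517,.02]);print('flange',z,s.x.round(4),(s.fun*1e3).round(1))
print('slot end L/R',P(160,104,.05).round(4),P(258,104,.05).round(4))
print('wing end',P(132,290,.146).round(4),P(250,290,.146).round(4),'foot',P(143,200,.117),P(240,200,.117))
print('bolts',P(10,30,.054).round(4),P(398,28,.054).round(4), 'c',(-d['R'].T@d['t']).round(3))
```

```text
flange 0.106 [0.5151 0.0176] [ 0.4 -0.1 -0.1 -0.1  0.2 -0.3  0.4]
flange 0.109 [0.5144 0.0176] [ 0.3 -0.2 -0.  -0.1  0.2 -0.3  0.3]
slot end L/R [0.4973 0.0122 0.05  ] [0.497  0.0288 0.05  ]
wing end [0.4922 0.0111 0.146 ] [0.492  0.0234 0.146 ] foot [0.49199329 0.01133797 0.117     ] [0.49178203 0.02333355 0.117     ]
bolts [ 0.4842 -0.0123  0.054 ] [0.4828 0.0509 0.054 ] c [0.435 0.016 0.287]
```

>>> play_rows([
  [[0.0025,0.003,-0.01,0,0,0,0],[0,0,-0.015,0,0,0,0],[0,0,-0.004,0,0,0,0],[0,0,-0.003,0,0,0,0],[0,0,-0.003,0,0,0,0],[0,0,0,0,0,0,0]],
])

```text
time: 12.45
tool_pos: [0.5192, 0.0216, 0.0877]
tool_rot: [-0.0, -0.008, 1.0, 0.0]
contact_force: [-0.6, 0.4, -1.2]
gripper_width: 0.103
grasp_force: 58.9
```

```bash
python3 -c "
from h import *
st()"
```

```text
t 12.45 pos [0.5192 0.0216 0.0877] yaw -179.04 z [-5.e-04  1.e-04 -1.e+00] F [-0.6  0.4 -1.2] T [-0.06 -0.04 -0.03] w 0.103 g 58.9 j6 -1.69
```

>>> play_rows([
  [[0,0,-0.002,0,0,0,0],[0,0,-0.002,0,0,0,0],[0,0,-0.002,0,0,0,0],[0,0,0,0,0,0,0]],
])

```text
time: 12.85
tool_pos: [0.5192, 0.0217, 0.0817]
tool_rot: [-0.0, -0.009, 1.0, 0.0]
contact_force: [-0.2, -0.4, -1.4]
gripper_width: 0.104
grasp_force: 58.9
```

>>> play_rows([
  [[0,0,-0.002,0,0,0,0],[0,0,-0.002,0,0,0,0],[0,0,-0.002,0,0,0,0],[0,0,0,0,0,0,0]],
])

```text
time: 13.25
tool_pos: [0.5197, 0.0216, 0.0766]
tool_rot: [0.0, -0.009, 1.0, -0.0]
contact_force: [-1.1, -0.2, 2.9]
gripper_width: 0.1
grasp_force: 59.6
```

```bash
python3 -c "
from h import *
st()"
```

```text
t 13.25 pos [0.5197 0.0216 0.0766] yaw -179.02 z [ 7.e-04 -0.e+00 -1.e+00] F [-1.1 -0.2  2.9] T [0.06 0.2  0.02] w 0.1 g 59.6 j6 -1.69
```

>>> play_rows([
  [[0,0,-0.002,0,0,0,0],[0,0,-0.002,0,0,0,0],[0,0,-0.002,0,0,0,0],[0,0,0,0,0,0,0]],
])

```text
time: 13.65
tool_pos: [0.5199, 0.0216, 0.0708]
tool_rot: [0.001, -0.008, 1.0, -0.0]
contact_force: [-1.0, -0.1, 7.0]
gripper_width: 0.108
grasp_force: 60.2
```

>>> play_rows([
  [[0,0,-0.001,0,0,0,0],[0,0,-0.001,0,0,0,0],[0,0,0,0,0,0,0]],
])

```text
time: 13.95
tool_pos: [0.5203, 0.0217, 0.0703]
tool_rot: [0.001, -0.009, 1.0, 0.0]
contact_force: [-3.8, 0.4, 13.0]
gripper_width: 0.104
grasp_force: 61.0
```

>>> play_rows([
  [[0,0,-0.001,0,0,0,0],[0,0,0,0,0,0,0]],
])

```text
time: 14.15
tool_pos: [0.5204, 0.0219, 0.0702]
tool_rot: [0.001, -0.009, 1.0, 0.0]
contact_force: [-7.7, 2.2, 17.5]
gripper_width: 0.107
grasp_force: 61.7
```

Flange is home (z stops at 0.0702, force rising past the spring's 10 N). Now twisting clockwise.

>>> play_rows([
  [[-0.001,0,-0.0005,0,0,-3,0],[0,-0.0002,0,0,0,-5,0],[0,-0.0002,0,0,0,-5,0],[0,-0.0002,0,0,0,-5,0],[0,-0.0002,0,0,0,-5,0],[0,-0.0002,0,0,0,-5,0],[0,-0.0002,0,0,0,-5,0],[0,0,0,0,0,0,0]],
])

```text
time: 14.95
tool_pos: [0.5206, 0.0205, 0.0699]
tool_rot: [0.002, 0.276, 0.961, 0.001]
contact_force: [-3.7, 1.6, 15.2]
gripper_width: 0.103
grasp_force: 61.3
```

```bash
python3 -c "
from h import *
st()"
```

```text
t 14.95 pos [0.5206 0.0205 0.0699] yaw 147.93 z [ 4.6e-03  1.0e-04 -1.0e+00] F [-3.7  1.6 15.2] T [0.22 0.6  0.13] w 0.103 g 61.3 j6 -1.11
```

>>> play_rows([
  [[0,-0.0002,0,0,0,-5,0],[0,-0.0002,0,0,0,-5,0],[-0.0002,-0.0002,0,0,0,-5,0],[-0.0002,-0.0002,0,0,0,-5,0],[-0.0002,-0.0002,0,0,0,-5,0],[-0.0002,-0.0002,0,0,0,-5,0],[-0.0002,0,0,0,0,-5,0],[-0.0002,0,0,0,0,-5,0],[0,0,0,0,0,-5,0],[0,0,0,0,0,0,0]],
])

```text
time: 15.95
tool_pos: [0.5189, 0.0187, 0.0699]
tool_rot: [0.002, 0.623, 0.782, 0.0]
contact_force: [-5.5, 0.4, 16.4]
gripper_width: 0.101
grasp_force: 61.6
```

```bash
python3 -c "
from h import *
st()"
```

```text
t 15.95 pos [0.5189 0.0187 0.0699] yaw 102.95 z [ 0.003  -0.0015 -1.    ] F [-5.5  0.4 16.4] T [-0.12  0.95  0.27] w 0.101 g 61.6 j6 -0.33
```

>>> play_rows([
  [[0,0,0,0,0,-4,0],[0,0,0,0,0,-4,0],[0,0,0,0,0,-1,0],[0,0,0,0,0,0,0]],
])

```text
time: 16.35
tool_pos: [0.5187, 0.0187, 0.0701]
tool_rot: [0.001, 0.682, 0.732, 0.0]
contact_force: [-6.2, -0.9, 17.4]
gripper_width: 0.1
grasp_force: 62.2
```

```bash
python3 -c "
from h import *
st()"
```

```text
t 16.35 pos [0.5187 0.0187 0.0701] yaw 94.04 z [ 0.0023 -0.0015 -1.    ] F [-6.2 -0.9 17.4] T [-0.08  1.28  0.38] w 0.1 g 62.2 j6 -0.18
```

>>> play_rows([
  [[0,0,0,0,0,-2,0],[0,0,0,0,0,0,0]],
])

```text
time: 16.55
tool_pos: [0.5187, 0.0188, 0.0703]
tool_rot: [0.001, 0.694, 0.72, 0.0]
contact_force: [-7.2, -0.4, 19.5]
gripper_width: 0.101
grasp_force: 62.5
```

```bash
python3 -c "
from h import *
st()"
```

```text
t 16.55 pos [0.5187 0.0188 0.0703] yaw 92.03 z [ 0.0022 -0.0013 -1.    ] F [-7.2 -0.4 19.5] T [-0.03  1.42  0.42] w 0.101 g 62.5 j6 -0.14
```

>>> play_rows([
  [[0,0,0,0,0,-2,0],[0,0,0,0,0,-2,0],[0,0,0,0,0,0,0]],
])

```text
time: 16.85
tool_pos: [0.5184, 0.0189, 0.0703]
tool_rot: [0.001, 0.719, 0.695, 0.0]
contact_force: [-7.3, -0.3, 19.6]
gripper_width: 0.106
grasp_force: 63.8
```

Run:
```python
from h import *
st();d=snap('wrist','w5');s=snap('scene','s5')
c=proj(d,[.517,.02,.07]).astype(int);k=proj(s,[.517,.02,.07]).astype(int);print(c,k)
a=cv2.resize(d['frame'][c[1]-75:c[1]+75,c[0]-50:c[0]+50],(400,600),interpolation=cv2.INTER_CUBIC)
b=cv2.resize(s['frame'][k[1]-45:k[1]+45,k[0]-30:k[0]+30],(400,600),interpolation=cv2.INTER_CUBIC)
cv2.imwrite('pics/c5.png',np.hstack([a,b]));print(c-[50,75])
```

```text
t 16.85 pos [0.5184 0.0189 0.0703] yaw 88.09 z [ 0.0016 -0.0014 -1.    ] F [-7.3 -0.3 19.6] T [-0.01  1.56  0.69] w 0.106 g 63.8 j6 -0.07
[277 245] [230 197]
[227 170]
```

View pics/c5.png

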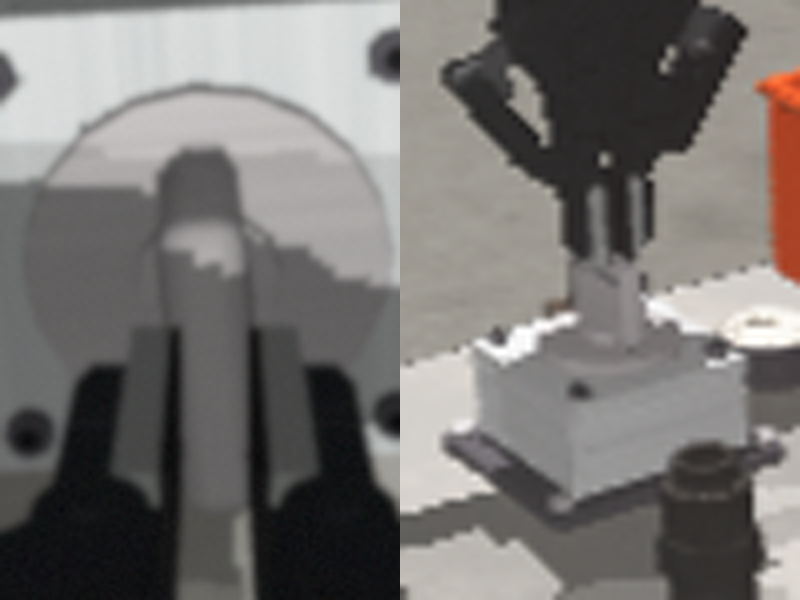

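The flange sits flat on the face. The wing top runs from (203,240) to (214,505), turned about a quarter turn and slightly lagging the fingers. The torque has jumped to 0.69 N m, which suggests the stop. Checking the wing angle numerically.

Run:
```python
from h import *
d=np.load('pics/w5.npz')
P=lambda u,v,z:ray(d,227+u/4-.4,170+v/4-.4,z)
a,b=P(203,240,.093),P(214,505,.093);print(a,b,np.degrees(np.arctan2(*(a-b)[1::-1])))
bo=[P(28,432,.054),P(390,53,.054),P(395,412,.054)];print(np.round(bo,4))
e=bo[1]-bo[2];print(np.degrees(np.arctan2(e[1],e[0])))
```

```text
[0.5180968 0.0402783 0.093    ] [ 0.51815809 -0.00090275  0.093     ] 90.08527278761638
[[ 0.4846 -0.0123  0.054 ]
 [ 0.5482  0.055   0.054 ]
 [ 0.55   -0.0105  0.054 ]]
91.62799538156426
```

>>> play_rows([
  [[0,0,-0.0005,0,0,-1,0],[0,0,0,0,0,0,0],[0,0,0,0,0,0,0],[0,0,0,0,0,0,0],[0,0,0,0,0,0,0]],
])

```text
time: 17.45
tool_pos: [0.5185, 0.0189, 0.0703]
tool_rot: [0.001, 0.724, 0.689, 0.0]
contact_force: [-9.6, 0.8, 21.6]
gripper_width: 0.103
grasp_force: 65.1
```

```bash
python3 -c "
from h import *
st();print(manip.job_done())"
```

```text
t 17.45 pos [0.5185 0.0189 0.0703] yaw 87.15 z [ 0.0014 -0.0014 -1.    ] F [-9.6  0.8 21.6] T [0.02 1.74 0.81] w 0.103 g 65.1 j6 -0.06
the job is handed in; nothing more can be done
None
```

I've handed in the job at 17.5 s: the coupling stands upright on the bench beside the port, and the plug is still held, pressed home with about 22 N and turned about 90° clockwise to what the rising torque shows is its stop; the hand-in gave no verdict.

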